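Drive a tight bushing out of a valve body with a drift

ROBOT

A 6-joint arm with a two-finger parallel gripper is mounted at the origin on the work surface. World frame = base frame: x ahead of the robot, y to its left, z up, the work surface at z = 0. Lengths are in m, angles in rad, forces in N, time in s.
With the tool pointing down it reaches from about 0.2 to 0.875 m from the base axis. Payload 3.4 kg.
Tool frame: the origin (TCP) lies midway between the tips of the shut fingers; the grasp point (between the pads) lies 19 mm behind it; z points along the fingers, y is the line along which they close (so a half turn about z gives the same grasp; the last joint's range is limited). The gripper opens to 94 mm and grips with 3 to 60 N. Pads are 16 mm wide; open, the fingers measure 119 mm over their backs; the gripper's body (75 mm by 177 mm) begins 78 mm behind the grasp point.
Start: joints at [1.071, 0.276, 1.505, -0, 1.361, -0.121], TCP at [0.213, 0.534, 0.205] pointing down, gripper open.
Joint ranges: [-2.89, 2.89], [-0.75, 2.08], [0.22, 2.7], [-1.18, 4.32], [0.11, 2.71], [-2.7, 2.7]. Speed limits (rad/s): [2.57, 2.57, 3.14, 3.14, 3.14, 3.14].

INTERFACE

Orientations are given as a unit quaternion [x, y, z, w].
In Python, from workcell import * gives the robot as it stands.
- The arm moves only by the shell command python3 -m handwheel 'ROWS' [FORCE]. ROWS is JSON, a list of rows, each a list of 3 entries, a list of its own where there are three numbers: the shift along the tool's x, y, z in cm, then the turn about the tool's z in rad, then the opening in per cent of the stroke, from 0 (shut) to 100 (fully open). A call has 1 to 10 rows; each row is the pose to reach, as a shift and turn from the pose commanded when the call began, along the tool's axes at that moment; what a row does not reach only later rows make up. A row lasts 1/12 s, in which the tool goes at most 41.7 mm and 7.16 degrees, less where a joint would pass 70% of its speed; a pose out of reach is approached as far as the arm can. A call with a gripper value outside its range is refused whole. The fingers move at their own pace and stop on an object; FORCE is the grip in N (left out, the last holds). Time passes only in rows, so rows that repeat a pose let the fingers close. It gives the time, the measured TCP pose, the force, the opening and the grip force at its end, in the units of the state.
- sense(): the state, without advancing time (a new reading comes with each control period).
- snapshot(name): name is "scene" or "side" or "wrist"; returns the picture (480x640x3 uint8, blue, green, red); there is no depth.
- get_calibration(name): a dict with "intrinsics" (3x3 intrinsics, pixels), "R" (3x3) and "t" (3): a world point X has camera coordinates R X + t. Camera axes: x right, y down, z forward; pixel columns grow to the right and rows downward; lengths in m; the calibration is good to about 2 mm. A picture is of the moment at which its call begins: read the wrist's pose just before it. get_calibration takes no time and is no camera call; for the wrist camera it gives the pose at the moment of the call.
- close_job(): hands the job in; it is judged then, once.
The state is a dict: "time_s": time; "joint_pos": joint angles; "joint_vel": joint speeds; "tau": joint torques, N m; "eef_pos": TCP position; "tcp_rot": TCP orientation; "wrist_force": force on the tool from outside, world axes, zero at the start; "torque": the same for the moment, N m; "opening": opening from 0.0 (shut) to 1.0 (fully open); "grip_force": force on a finger pad.
Only numpy, scipy, OpenCV 4.12 (cv2) and the standard library are available. Lean on these libraries where they do the work, as an engineer would, in place of code of your own. Each camera call takes 0.05 s, during which the arm holds its last target. There are 200 camera calls.

TASK

Drive the tight bushing out of the valve body in the vise: take the thinner of the two brass drifts from its cradle, feed it into the small hole at the end away from the catch tray, and push until the bushing drops into the tray; you will have to let go of the drift in the hole and take it again nearer its tail to push far enough. Leave the drift lying in the bore with more than half its length inside, as a guide for the next bushing, and leave the thicker drift in its cradle and everything else where it is.

Things in the scene. Friction and masses are not known exactly. Their poses are not given: they have to be found in the camera images.
- fixture: Fixed vise with blue jaws. Origin on the bench under its middle; x along the bore in the driving direction, small hole to tray; z up. Foot 90 x 120 mm; jaws 78 mm long (x), 68 high, 96 over their backs; screw out to y = -110, 43 high. Nothing stands before the small hole. It clamps the valve body, an aluminium block 90 mm long (x -45 to 45 mm), 48 wide, 44 high.
- mouth_face (a point): Point on the vise's mid-plane, on the valve body's end face with the small hole, 60 mm above the bench; axes as the fixture's. The valve body was clamped by hand: level and centred, but its bore's axis lies anywhere from 56 to 64 mm above the bench and no reading tells. Its flat top is 22 mm above the bore's axis. Feel for it, or look.
- exit_face (a point): The like point on the other end face, 90 mm on, tray side. The bore: first 45 mm a small hole 13.5 mm in diameter, square-edged; then 45 mm of wide bore, 27 mm. A drift let go in the small hole stays in, its free end sagging up to 2.5 degrees. The bushing is a copper-coloured cylinder 26 mm in diameter, 26 mm long, inside the wide bore, its near face 46 to 53 mm from the small hole's mouth.
- tray: Fixed steel catch tray with a rubber floor (5 mm above the bench), 130 mm (x) by 120 mm, rim 28 mm high, before the wide bore's end; origin under its centre, 111 mm along x from the fixture's. The bushing is tight: moving it takes roughly 11 to 18 N until nearly out. It drops in when the drift's tip is about level with the exit face (90 mm in; 95 mm is sure).
- drift_center (a point): Centre of the thinner drift, a brass rod 12 mm in diameter, 160 mm long, 0.13 kg, both ends alike with a 2 mm chamfer; x along the rod. It lies level in its cradle, centre 45 mm above the bench. The cradle's two saddles cover it from 30 to 60 mm either side of the centre and reach 47 mm up; the middle 60 mm are free, down to a foot 8 mm thick.
- thick_drift_center (a point): Centre of the thicker drift, a brass rod 20 mm in diameter and 160 mm long in a like cradle at the same height; it does not fit the small hole. Leave it.
- gauge: Loose pressure gauge lying on its back, 52 mm in diameter, 28 mm high; origin under its centre. Bystander.
- regulator: Loose grey and black air regulator lying on its side, 150 mm long, 56 mm high; origin under its middle. Bystander.
- bracket: Loose black block 50 x 30 x 16 mm; origin under its centre. Bystander.
- wrench: Loose steel wrench 180 mm long lying flat; origin under its middle. Bystander.
- screwdriver: Loose screwdriver 190 mm long lying down; origin under its middle. Bystander.
- grease: Loose glass jar with a black cap, 60 mm in diameter, 70 mm high; origin under its centre. Bystander.

How it is judged:
On the way, in this order (a step that is already met when the one before it is completed fails the run):
1. the thinner drift is fed at least 20 mm into the small hole (x of drift_center in the frame of fixture between -0.105 and 0 m and y of drift_center in the frame of fixture between -0.01 and 0.01 m and z of drift_center in the frame of fixture between 0.045 and 0.075 m and angle between the x axis of drift_center and the x axis of fixture, either way round below 0.15 rad), for 0.1 s.
2. the drift is pushed at least 70 mm into the bore, which drives the bushing ahead of it (x of drift_center in the frame of fixture between -0.055 and 0.06 m and y of drift_center in the frame of fixture between -0.01 and 0.01 m and z of drift_center in the frame of fixture between 0.045 and 0.075 m and angle between the x axis of drift_center and the x axis of fixture, either way round below 0.15 rad).
At the end, for the whole second after the job is handed in: The bushing lies in the catch tray (the tray carries its weight, more than 0.2 N, and nothing heavy); the thinner drift rests in the bore with more than half its length inside, in line with the bore (within 5 mm sideways and 0.1 rad); the thicker drift is within 10 mm of where it was (contact force between tray and anything else between 0.2 and 3 N and x of drift_center in the frame of fixture between -0.045 and 0.06 m and y of drift_center in the frame of fixture between -0.005 and 0.005 m and z of drift_center in the frame of fixture between 0.05 and 0.07 m and angle between the x axis of drift_center and the x axis of fixture, either way round below 0.1 rad and distance of thick_drift_center from where it was at the start of the episode below 0.01 m); the robot touches nothing.
It fails at once if a bystander (gauge, regulator, black block, wrench, screwdriver or jar) is knocked more than 30 mm away (distance of any of gauge, regulator, bracket, wrench, screwdriver, grease from where it was at the start of the episode above 0.03 m).
It fails at once if the thicker drift is taken out of its cradle (moved more than 40 mm) (distance of thick_drift_center from where it was at the start of the episode above 0.04 m).
It also fails if it takes over 64 s, if anything falls off the work surface, if the arm or the gripper's body presses on something with over 40 N, if the wrist force passes 120 N, or if a joint passes its speed limit or range.

## Working session

There is one attempt and no reset: what is moved stays moved. The work goes in short steps, Python scripts to look and compute and a shell command to move; the robot and the scene stay as the last step left them, time stands still between calls to the robot, and variables do not carry over. Pictures are saved under pics/ and viewed, at most 13 in all, crops included, and the job is handed in when it is done.

```bash
mkdir -p pics; ls; python3 - <<'E'
from workcell import *
import cv2,numpy as np
s=sense();print({k:np.round(v,3).tolist() for k,v in s.items()})
for n in("scene","side"):
    im=snapshot(n);cv2.imwrite(f"pics/{n}0.png",im)
    c=get_calibration(n);print(n,np.round(c["intrinsics"],1).tolist(),np.round(c["R"],3).tolist(),np.round(c["t"],3).tolist(), (-c["R"].T@c["t"]).round(3))
c=get_calibration("wrist");im=snapshot("wrist");cv2.imwrite("pics/wrist0.png",im);print(np.round(c["R"],3).tolist(),(-c["R"].T@c["t"]).round(3))
E
```

```text
pics
{'time_s': 0.0, 'joint_pos': [1.071, 0.277, 1.506, -0.0, 1.361, -0.121], 'joint_vel': [-0.001, -0.001, 0.0, 0.0, 0.002, -0.002], 'tau': [-0.0, -40.457, -23.722, 0.07, 0.034, -0.0], 'eef_pos': [0.212, 0.534, 0.205], 'tcp_rot': [0.188, 0.982, -0.001, -0.0], 'wrist_force': [0.317, -0.406, 0.116], 'torque': [-0.043, -0.04, 0.001], 'grip_force': 0.0, 'opening': 1.002}
scene [[492.0, 0.0, 311.4], [0.0, 492.0, 236.7], [0.0, 0.0, 1.0]] [[0.815, 0.579, -0.012], [0.459, -0.658, -0.597], [-0.354, 0.481, -0.802]] [-0.451, -0.22, 1.524] [ 1.007 -0.616  1.086]
side [[583.2, 0.0, 324.6], [0.0, 583.2, 237.6], [0.0, 0.0, 1.0]] [[0.997, -0.077, 0.018], [-0.031, -0.581, -0.813], [0.073, 0.81, -0.581]] [-0.562, 0.042, 1.253] [ 0.47  -1.034  0.773]
[[0.371, 0.929, -0.001], [0.89, -0.355, 0.286], [0.265, -0.107, -0.958]] [0.135 0.565 0.384]
```

View pics/scene0.png

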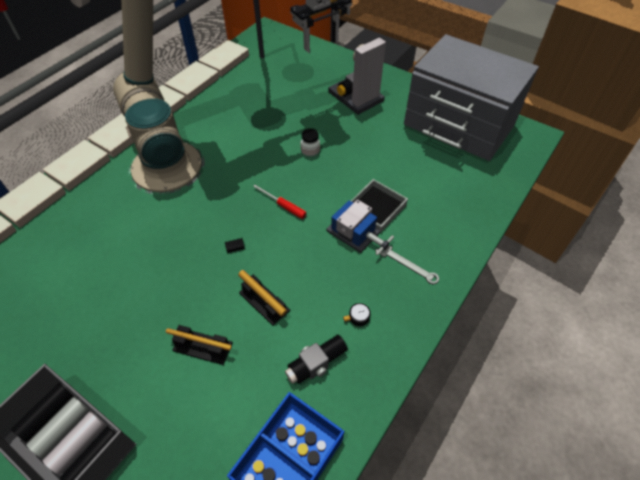

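View pics/side0.png

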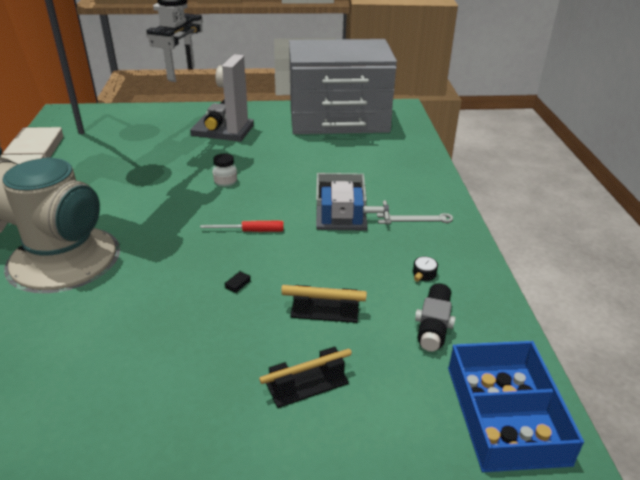

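The side view shows the thin drift at about (307,366), the thick one at (324,293), and the vise at (342,205) with the small hole facing the camera and the tray behind it. In the scene view the thin drift is at (199,339) and the vise at (355,220).

```bash
cat > h.py <<'E'
from workcell import *
import cv2,numpy as np
def ray(c,uv):
    d=np.linalg.solve(c["intrinsics"],[uv[0],uv[1],1.]);R=np.array(c["R"]);return -R.T@c["t"],R.T@d/np.linalg.norm(d)
def tri(*cu):
    A=0;b=0
    for c,uv in cu:
        o,d=ray(c,uv);P=np.eye(3)-np.outer(d,d);A=A+P;b=b+P@o
    X=np.linalg.solve(A,b);return X,[float(np.linalg.norm((np.eye(3)-np.outer(ray(c,u)[1],ray(c,u)[1]))@(X-ray(c,u)[0]))) for c,u in cu]
def plane(c,uv,z):
    o,d=ray(c,uv);return o+d*(z-o[2])/d[2]
def proj(c,X):
    p=np.array(c["intrinsics"])@(np.array(c["R"])@X+c["t"]);return p[:2]/p[2]
def mask(im,lo,hi):
    return cv2.inRange(cv2.cvtColor(im,cv2.COLOR_BGR2HSV),lo,hi)
def rods(im,amin=80):
    m=mask(im,(10,110,70),(30,255,255));out=[]
    for k in cv2.findContours(m,cv2.RETR_EXTERNAL,cv2.CHAIN_APPROX_NONE)[0]:
        if cv2.contourArea(k)<amin:continue
        b=cv2.boxPoints(cv2.minAreaRect(k));L=np.linalg.norm(b-np.roll(b,-1,0),axis=1)
        e=[(b[0]+b[3])/2,(b[1]+b[2])/2] if L[0]>L[1] else [(b[0]+b[1])/2,(b[2]+b[3])/2]
        e=sorted(e,key=lambda p:p[0]);out.append((e[0],e[1],min(L),max(L)))
    return out
E
python3 - <<'E'
from h import *
ims={n:cv2.imread(f"pics/{n}0.png") for n in("scene","side")}
C={n:get_calibration(n) for n in ims};R={}
for n in ims:
    R[n]=[r for r in rods(ims[n]) if r[3]>3*r[2]]
    for r in R[n]:print(n,[np.round(x,1).tolist() for x in r])
    m=mask(ims[n],(100,120,40),(130,255,255))
    for k in cv2.findContours(m,cv2.RETR_EXTERNAL,cv2.CHAIN_APPROX_NONE)[0]:
        if cv2.contourArea(k)>50:print(n,"blue",cv2.boundingRect(k),cv2.contourArea(k))
a=cv2.resize(ims["scene"][175:255,315:415],None,fx=4,fy=4,interpolation=cv2.INTER_CUBIC)
b=cv2.resize(ims["side"][165:245,300:400],None,fx=4,fy=4,interpolation=cv2.INTER_CUBIC)
cv2.imwrite("pics/vise.png",np.hstack([a,b]))
for rs in R["scene"]:
  for rd in R["side"]:
    p,e=tri((C["scene"],rs[0]),(C["side"],rd[0]));q,f=tri((C["scene"],rs[1]),(C["side"],rd[1]))
    if max(e+f)<.015:print(p.round(4),q.round(4),((p+q)/2).round(4),np.linalg.norm(p-q).round(4),np.round(e+f,4))
E
```

```text
scene [[165.8000030517578, 329.8999938964844], [230.3000030517578, 346.79998779296875], 6.599999904632568, 66.69999694824219]
scene [[239.6999969482422, 271.29998779296875], [283.6000061035156, 312.3999938964844], 8.899999618530273, 60.20000076293945]
scene [[532.4000244140625, 187.60000610351562], [592.0, 211.0], 12.600000381469727, 64.0999984741211]
scene [[529.0, 86.0], [642.0, 129.3000030517578], 35.79999923706055, 121.0]
scene blue (227, 392, 117, 88) 5620.5
scene blue (352, 213, 26, 33) 370.5
scene blue (332, 201, 20, 31) 123.0
scene blue (180, 19, 17, 44) 144.5
side [[260.0, 379.8999938964844], [350.0, 351.20001220703125], 8.800000190734863, 94.5999984741211]
side [[281.79998779296875, 289.5], [365.1000061035156, 295.8999938964844], 10.800000190734863, 83.5]
side [[96.80000305175781, 85.69999694824219], [221.89999389648438, 84.0999984741211], 31.100000381469727, 125.0999984741211]
side [[213.89999389648438, -48.29999923706055], [657.0999755859375, 189.1999969482422], 131.89999389648438, 502.8999938964844]
side blue (448, 341, 136, 131) 12674.5
side blue (353, 187, 10, 37) 253.5
side blue (321, 186, 10, 38) 296.0
[ 0.4284 -0.4062  0.047 ] [ 0.5786 -0.352   0.0459] [ 0.5035 -0.3791  0.0465] 0.1596 [0.0002 0.0002 0.0006 0.0006]
[ 0.4659 -0.1859  0.0467] [ 0.6235 -0.2123  0.0441] [ 0.5447 -0.1991  0.0454] 0.1598 [0.0018 0.0018 0.     0.    ]
```

View pics/vise.png

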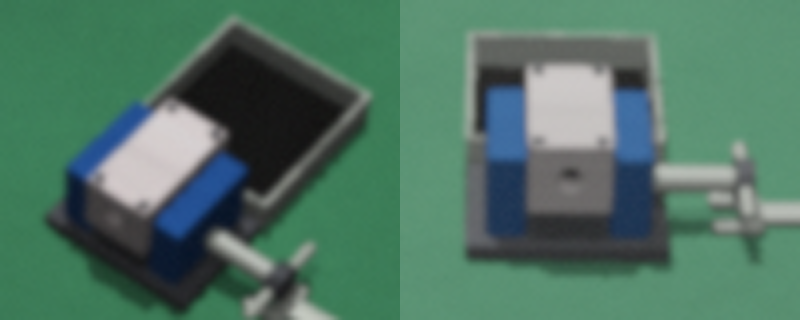

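The crop shows the valve body's top face and the small hole near side pixel (342.5,209.5), or scene (343.5,229). The thin drift triangulates well: 159.6 mm long, at z 46 mm.

```bash
cat >> h.py <<'E'
from scipy.spatial.transform import Rotation as Ro
def go(xyz,yaw):
    "shift in tool cm and turn (rad) from measured pose to TCP xyz with tool x at yaw(deg)"
    s=sense();R=Ro.from_quat(s["tcp_rot"]).as_matrix();d=R.T@(np.array(xyz)-s["eef_pos"])*100
    y=np.degrees(np.arctan2(R[1,0],R[0,0]));t=-((yaw-y+180)%360-180)
    print("t",round(s["time_s"],2),"tcp",np.round(s["eef_pos"],4),"yaw",round(y,2),"tilt",np.round(R[:,2],4),"-> shift",d.round(2),"turn",round(np.radians(t),3),"F",np.round(s["wrist_force"],1),"op",round(s["opening"],3),"grip",round(s["grip_force"],1))
E
python3 - <<'E'
from h import *
c,d=get_calibration("scene"),get_calibration("side")
P=[]
for a,b in (((337,219.5),(331.5,202)),((354,228),(353.5,202.5)),((372,208),(353,181.5)),((356.3,199.5),(331.5,181)),((343.5,229.2),(342.5,209.5))):
    X,e=tri((c,a),(d,b));P.append(X);print(X.round(4),np.round(e[0],4))
P=np.array(P);f=(P[0]+P[1])/2;g=(P[2]+P[3])/2
print("front",f,"back",g,"len",np.linalg.norm(g-f),"w",np.linalg.norm(P[1]-P[0]),"yaw",np.degrees(np.arctan2(*(g-f)[[1,0]])))
go([.5035,-.379,.2],19.8)
E
```

```text
[0.5841 0.0735 0.075 ] 0.0001
[0.6343 0.0784 0.0696] 0.0004
[0.6416 0.1551 0.08  ] 0.0007
[0.5912 0.1563 0.0813] 0.0002
[0.609  0.0678 0.0579] 0.0001
front [0.60921288 0.07596958 0.07231174] back [0.61636444 0.15567333 0.08066997] len 0.08045926435824426 w 0.05078107272093691 yaw 84.87276393542228
t 0.15 tcp [0.2124 0.5339 0.2048] yaw 158.3 tilt [-6.0e-04 -1.2e-03 -1.0e+00] -> shift [-60.8  -74.05   0.57] turn 2.417 F [-0.1  0.5  0.4] op 1.003 grip 0.0
```

```bash
python3 -m handwheel '[[[-2,-2.5,0],0.12,100],[[-4,-5,0],0.24,100],[[-6,-7.5,0],0.36,100],[[-8.5,-10,0],0.48,100],[[-11,-13,0],0.6,100],[[-13.5,-16,0],0.72,100],[[-16,-19,0],0.84,100],[[-18.5,-22,0],0.96,100],[[-20.5,-25,0],1.08,100],[[-22,-27,0],1.2,100]]' && python3 -c "
from h import *
go([.5035,-.379,.2],19.8)"
```

```text
time_s: 0.98
eef_pos: [0.3168, 0.1993, 0.2053]
tcp_rot: [0.712, 0.702, -0.0, 0.0]
wrist_force: [0.3, 0.2, -0.9]
opening: 1.002
grip_force: 0.0
t 0.98 tcp [0.3168 0.1993 0.2053] yaw 89.14 tilt [-2.0e-04 -1.2e-03 -1.0e+00] -> shift [-57.54  19.53   0.6 ] turn 1.21 F [ 0.3  0.2 -0.9] op 1.002 grip 0.0
```

```bash
python3 -m handwheel '[[[-4,1.3,0],0.12,100],[[-8,2.6,0],0.24,100],[[-12,4,0],0.36,100],[[-16,5.4,0],0.48,100],[[-20,6.8,0],0.6,100],[[-24,8.2,0],0.72,100],[[-28,9.5,0],0.84,100],[[-32,10.9,0],0.96,100],[[-36,12.2,0],1.08,100],[[-40,13.5,0],1.2,100]]' && python3 -c "
from h import *
go([.5035,-.379,.2],19.8)"
```

```text
time_s: 1.82
eef_pos: [0.4473, -0.1959, 0.2053]
tcp_rot: [0.984, 0.177, 0.0, -0.0]
wrist_force: [0.0, 0.2, -0.1]
opening: 0.999
grip_force: 0.0
t 1.82 tcp [ 0.4473 -0.1959  0.2053] yaw 20.4 tilt [-0.e+00  5.e-04 -1.e+00] -> shift [-1.11 19.12  0.52] turn 0.01 F [ 0.   0.2 -0.1] op 0.999 grip 0.0
```

```bash
python3 -m handwheel '[[[-0.5,4,0],0,100],[[-1.1,8,0],0.01,100],[[-1.1,12,0],0.01,100],[[-1.1,16,0],0.01,100],[[-1.1,19.1,0.5],0.01,100],[[-1.1,19.1,2],0.01,100],[[-1.1,19.1,2],0.01,100],[[-1.1,19.1,2],0.01,100]]' && python3 - <<'E'
from h import *
go([.4922,-.383,.026],19.8)
c=get_calibration("wrist");im=snapshot("wrist");cv2.imwrite("pics/w1.png",im)
for r in rods(im):
    if r[3]>3*r[2]:print([np.round(x,1).tolist() for x in r],plane(c,r[0],.045).round(4),plane(c,r[1],.045).round(4))
print(proj(c,np.array([.4284,-.4062,.047])),proj(c,np.array([.5786,-.352,.046])))
E
```

```text
time_s: 2.48
eef_pos: [0.5039, -0.3754, 0.184]
tcp_rot: [0.985, 0.175, -0.001, -0.002]
wrist_force: [0.6, 0.7, -0.4]
opening: 0.999
grip_force: 0.0
t 2.48 tcp [ 0.5039 -0.3754  0.184 ] yaw 20.19 tilt [-0.0028  0.0031 -1.    ] -> shift [-1.34  0.37 15.8 ] turn 0.007 F [ 0.6  0.7 -0.4] op 0.999 grip 0.0
[[287.0, 467.1000061035156], [639.0, 465.79998779296875], 24.299999237060547, 352.1000061035156] [ 0.2171 -0.4438  0.045 ] [ 0.3629 -0.8289  0.045 ]
[[319.1000061035156, 307.0], [321.70001220703125, 139.89999389648438], 13.300000190734863, 167.10000610351562] [ 0.4265 -0.4069  0.045 ] [ 0.5791 -0.3529  0.045 ]
[[108.5, 198.1999969482422], [180.0, 20.600000381469727], 28.600000381469727, 191.39999389648438] [ 0.4635 -0.1871  0.045 ] [ 0.6263 -0.2145  0.045 ]
[319.15887633 306.15630668] [320.54194834 140.18576378]
```

View pics/w1.png

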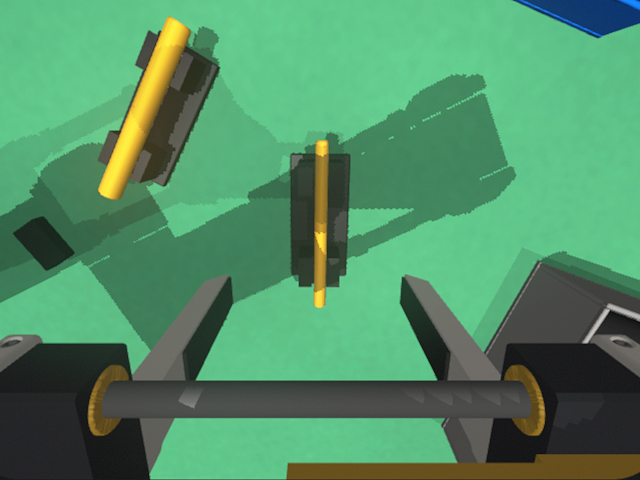

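The wrist view shows the thin drift upright at (320,140)–(319,307), midway between the fingers. It agrees with the triangulation to within 1–2 mm, so I descend.

```bash
python3 -m handwheel '[[[-1.1,0.1,2],0.007,60],[[-1.1,0.1,5],0.007,60],[[-1.1,0.1,8],0.007,60],[[-1.1,0.1,11],0.007,60],[[-1.1,0.1,11.5],0.007,60],[[-1.1,0.1,11.5],0.007,60],[[-1.1,0.1,11.5],0.007,60],[[-1.1,0.1,11.5],0.007,60]]' && python3 -c "
from h import *
go([.4934,-.3832,.026],19.5)"
```

```text
time_s: 3.2
eef_pos: [0.4963, -0.3818, 0.0731]
tcp_rot: [0.985, 0.172, 0.001, 0.002]
wrist_force: [0.1, 0.9, -0.6]
opening: 0.599
grip_force: 0.0
t 3.2 tcp [ 0.4963 -0.3818  0.0731] yaw 19.84 tilt [ 0.0033 -0.0031 -1.    ] -> shift [-0.33  0.01  4.71] turn 0.006 F [ 0.1  0.9 -0.6] op 0.599 grip 0.0
```

```bash
python3 -m handwheel '[[[-0.1,0,1.5],0.006,60],[[-0.1,0,3],0.006,60],[[-0.1,0,4.4],0.006,60],[[-0.1,0,4.4],0.006,60],[[-0.1,0,4.4],0.006,0],[[-0.1,0,4.4],0.006,0],[[-0.1,0,4.4],0.006,0],[[-0.1,0,4.4],0.006,0],[[-0.1,0,4.4],0.006,0],[[-0.1,0,4.4],0.006,0]]' 30 && python3 -c "
from h import *
go([.4934,-.3832,.026],19.5)"
```

```text
time_s: 4.03
eef_pos: [0.4942, -0.3815, 0.027]
tcp_rot: [0.986, 0.169, 0.0, 0.0]
wrist_force: [-0.1, -0.2, -0.3]
opening: 0.209
grip_force: 0.0
t 4.03 tcp [ 0.4942 -0.3815  0.027 ] yaw 19.47 tilt [ 7.e-04 -5.e-04 -1.e+00] -> shift [-0.13  0.14  0.1 ] turn -0.0 F [-0.1 -0.2 -0.3] op 0.209 grip 0.0
```

```bash
python3 -m handwheel '[[[0,0.1,0],0,0],[[0,0.1,0],0,0],[[0,0.1,0],0,0],[[0,0.1,0],0,0],[[0,0.1,0],0,0],[[0,0.1,0],0,0]]' 40 && python3 -m handwheel '[[[0,0,-0.5],0,0],[[0,0,-1.5],0,0],[[0,0,-3],0,0],[[0,0,-5],0,0],[[0,0,-7],0,0],[[0,0,-7],0,0],[[0,0,-7],0,0],[[0,0,-7],0,0]]' && python3 -c "
from h import *
go([.61,-.06,.12],87)
g=np.array([.609,.07,.06])
for n in ('scene','side'):
  im=snapshot(n);cv2.imwrite(f'pics/{n}1.png',im)
"
```

```text
time_s: 4.53
eef_pos: [0.4944, -0.3825, 0.0266]
tcp_rot: [0.986, 0.169, 0.0, 0.0]
wrist_force: [0.9, 0.1, 2.6]
opening: 0.111
grip_force: 40.0
time_s: 5.2
eef_pos: [0.4937, -0.3816, 0.0957]
tcp_rot: [0.986, 0.169, -0.0, -0.001]
wrist_force: [-0.6, -0.0, -2.0]
opening: 0.118
grip_force: 40.0
t 5.2 tcp [ 0.4937 -0.3816  0.0957] yaw 19.47 tilt [-0.001   0.0011 -1.    ] -> shift [ 21.69 -26.45  -2.4 ] turn -1.179 F [-0.6 -0.  -2. ] op 0.118 grip 40.0
```

```bash
python3 -m handwheel '[[[0,0,-1.5],0,0],[[1.5,-1.8,-2.4],-0.12,0],[[4,-4.7,-2.4],-0.24,0],[[6.5,-7.6,-2.4],-0.36,0],[[9,-10.5,-2.4],-0.48,0],[[11.5,-13.4,-2.4],-0.6,0],[[14,-16.4,-2.4],-0.72,0],[[16.5,-19.3,-2.4],-0.84,0],[[19,-22.3,-2.4],-0.96,0],[[20.5,-24,-2.4],-1.08,0]]' && python3 -m handwheel '[[[-0.3,-0.7,0],-0.1,0],[[-0.3,-0.7,0],-0.1,0],[[-0.3,-0.7,0],-0.1,0],[[-0.3,-0.7,0],-0.1,0],[[-0.3,-0.7,0],-0.1,0]]' && python3 - <<'E'
from h import *
go([.61,-.08,.12],87)
c=get_calibration("wrist");im=snapshot("wrist");cv2.imwrite("pics/w2.png",im)
print((-c["R"].T@c["t"]).round(3))
for n in ("scene","side"): cv2.imwrite(f"pics/{n}2.png",snapshot(n))
E
```

```text
time_s: 6.13
eef_pos: [0.6076, -0.0834, 0.1191]
tcp_rot: [0.756, 0.655, 0.0, -0.002]
wrist_force: [-0.6, 0.2, -0.8]
opening: 0.112
grip_force: 40.0
time_s: 6.55
eef_pos: [0.6001, -0.0904, 0.1201]
tcp_rot: [0.726, 0.688, -0.0, -0.0]
wrist_force: [-1.2, -0.2, -0.5]
opening: 0.114
grip_force: 40.0
t 6.55 tcp [ 0.6001 -0.0904  0.1201] yaw 86.92 tilt [-3.e-04  1.e-04 -1.e+00] -> shift [1.09 0.94 0.01] turn -0.001 F [-1.2 -0.2 -0.5] op 0.114 grip 40.0
[ 0.605 -0.007  0.299]
```

View pics/w2.png

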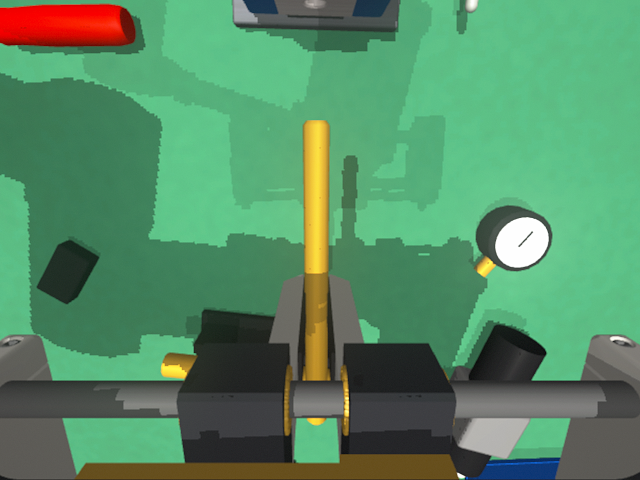

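The wrist picture shows the drift held straight, tip at (316,121), with the vise foot's front edge at the very top. I move forward above the block so the camera can see the jaws.

```bash
python3 -m handwheel '[[[3,0.2,0],0,0],[[6,0.6,0],0,0],[[9,0.8,0],0,0],[[10,0.8,0],0,0],[[10,0.8,0],0,0],[[10,0.8,0],0,0],[[10,0.8,0],0,0],[[10,0.8,0],0,0]]' && python3 - <<'E'
from h import *
go([.61,.01,.12],87)
c=get_calibration("wrist");im=snapshot("wrist");cv2.imwrite("pics/w3.png",im)
np.savez("w3.npz",**c)
for r in rods(im):
    if r[3]>3*r[2]:print([np.round(x,1).tolist() for x in r],plane(c,r[0],.139),plane(c,r[1],.139))
E
```

```text
time_s: 7.37
eef_pos: [0.6132, 0.0084, 0.1205]
tcp_rot: [0.725, 0.688, -0.0, 0.0]
wrist_force: [0.6, 0.0, -1.3]
opening: 0.118
grip_force: 40.0
t 7.37 tcp [0.6132 0.0084 0.1205] yaw 86.99 tilt [ 0.e+00 -7.e-04 -1.e+00] -> shift [ 0.15 -0.33  0.05] turn -0.0 F [ 0.6  0.  -1.3] op 0.118 grip 40.0
[[75.0, 461.0], [458.0, 461.0], 34.0, 383.0] [ 0.46640355 -0.08560336  0.139     ] [ 0.69188135 -0.09773884  0.139     ]
[[343.6000061035156, 365.0], [345.20001220703125, 435.0], 7.800000190734863, 70.0999984741211] [ 0.62658998 -0.02788703  0.139     ] [ 0.62606126 -0.07497611  0.139     ]
[[286.8999938964844, 435.0], [288.3999938964844, 365.0], 7.599999904632568, 70.0999984741211] [ 0.59259577 -0.07316017  0.139     ] [ 0.59708241 -0.02630197  0.139     ]
[[316.0, 121.0], [316.0, 380.0], 24.0, 259.0] [0.6184645  0.09676578 0.139     ] [ 0.61130875 -0.03662579  0.139     ]
```

View pics/w3.png

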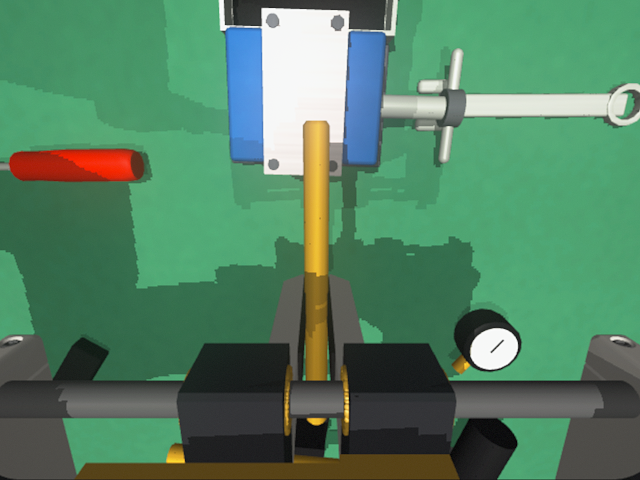

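The body's top face has corners at about (264,173), (341,175), (349,11) and (262,8). The drift lies slightly right of its middle, tip at (316,121).

```bash
python3 - <<'E'
from h import *
c=dict(np.load("w3.npz"));im=cv2.imread("pics/w3.png")
h=cv2.cvtColor(im,cv2.COLOR_BGR2HSV)
b=mask(im,(100,100,60),(130,255,255));b[:,:200]=0;b[:,420:]=0
L=[];R=[];LO=[];RO=[]
for v in range(40,112,4):
    x=np.where(b[v]>0)[0];l=x[x<300];r=x[x>320]
    L.append((l.max()+1,v));LO.append((l.min(),v));R.append((r.min(),v));RO.append((r.max()+1,v))
def yaw(P):
    vx,vy,x,y=cv2.fitLine(np.float32(P),cv2.DIST_HUBER,0,.01,.01).ravel();a=np.degrees(np.arctan2(vy,vx));return round(a%180,2),(float(x),float(y))
for z in(.076,.082,.088):
    l=[plane(c,p,z)[:2] for p in L];r=[plane(c,p,z)[:2] for p in R]
    a,p=yaw(l);d,q=yaw(r);t=np.radians((a+d)/2);n=np.array([np.sin(t),-np.cos(t)]);u=np.array([np.cos(t),np.sin(t)])
    f=[plane(c,p_,z)[:2]for p_ in((264,173),(341,175),(262,8),(349,11))]
    print("body z",z,"yaw",a,d,"width",(np.array(q)-p)@n,"mid lateral",(np.array(q)+p)@n/2,"len",(f[2]-f[0])@u,(f[3]-f[1])@u,"front",f[0],f[1])
l=[plane(c,p,.068)[:2] for p in LO];r=[plane(c,p,.068)[:2] for p in RO]
a,p=yaw(l);d,q=yaw(r);t=np.radians((a+d)/2);n=np.array([np.sin(t),-np.cos(t)]);print("jaws",a,d,(np.array(q)-p)@n,"mid lat",(np.array(q)+p)@n/2)
# drift axis at z .139, tip & lateral
t=np.radians(86.5)
for v in(140,180,220,260):
    m=mask(im,(10,110,70),(30,255,255))[v,280:350];x=np.where(m)[0]+280;print(v,x.min(),x.max(),plane(c,((x.min()+x.max()+1)/2,v),.139).round(4),end=" ")
print()
E
```

```text
body z 0.076 yaw 84.41 86.24 width 0.04997510821481088 mid lateral 0.6012632267767197 len 0.09081254459252258 0.09060135792780459 front [0.58418559 0.06944399] [0.63260539 0.06559578]
body z 0.082 yaw 84.41 86.24 width 0.048608107417563384 mid lateral 0.6014742302159859 len 0.0883755222180135 0.088170002904975 front [0.58509767 0.07004128] [0.6322181  0.06629634]
body z 0.088 yaw 84.41 86.24 width 0.04729000536997652 mid lateral 0.6016607254813283 len 0.0859384998435044 0.08573864788214537 front [0.58600976 0.07063858] [0.6318308  0.06699691]
jaws 85.29 85.15 0.09435067160920751 mid lat 0.6008989498567924
140 304 328 [0.6183 0.0888 0.139 ] 180 304 328 [0.6173 0.0713 0.139 ] 220 304 328 [0.6163 0.0526 0.139 ] 260 304 328 [0.6153 0.0326 0.139 ]
```

```bash
python3 -m handwheel '[[[1,-0.3,0],0.03,0],[[2,-0.6,0],0.03,0],[[3.2,-0.9,0],0.03,0],[[3.2,-0.9,1],0.03,0],[[3.2,-0.9,2],0.03,0],[[3.2,-0.9,3],0.03,0],[[3.2,-0.9,3],0.03,0],[[3.2,-0.9,3],0.03,0]]' 60 && python3 - <<'E'
from h import *
go([.6058,.041,.085],85.25)
c=get_calibration("wrist");im=snapshot("wrist");cv2.imwrite("pics/w4.png",im);np.savez("w4.npz",**c)
n=np.array([np.sin(np.radians(85.25)),-np.cos(np.radians(85.25))])
m=mask(im,(10,110,70),(30,255,255));b=mask(im,(100,100,60),(130,255,255))
for v in range(140,300,20):
    x=np.where(m[v,250:380])[0]+250;y=np.where(b[v,180:450])[0]+180;l=y[y<290];r=y[y>340]
    print(v,x.min(),x.max(),"drift lat",(plane(c,((x.min()+x.max()+1)/2,v),.104)[:2]@n).round(4),end=" ")
    if len(l)and len(r):
        print("in",l.max()+1,r.min(),((plane(c,(l.max()+1,v),.082)+plane(c,(r.min(),v),.082))[:2]@n/2).round(4),"out",l.min(),r.max()+1,((plane(c,(l.min(),v),.068)+plane(c,(r.max()+1,v),.068))[:2]@n/2).round(4))
    else:print()
E
```

```text
time_s: 8.08
eef_pos: [0.6051, 0.042, 0.089]
tcp_rot: [0.735, 0.678, -0.001, -0.001]
wrist_force: [-0.2, 0.1, -0.9]
opening: 0.11
grip_force: 60.0
t 8.08 tcp [0.6051 0.042  0.089 ] yaw 85.35 tilt [-2.8e-03 -1.0e-04 -1.0e+00] -> shift [-0.09  0.08  0.4 ] turn 0.002 F [-0.2  0.1 -0.9] op 0.11 grip 60.0
140 304 328 drift lat 0.6002 in 271 365 0.601 out 232 403 0.6007
160 304 328 drift lat 0.6002 in 272 365 0.6012 out 233 402 0.6007
180 304 328 drift lat 0.6002 in 272 363 0.6007 out 235 401 0.601
200 304 327 drift lat 0.6 in 273 362 0.6008 out 236 399 0.6008
220 304 327 drift lat 0.6 in 274 362 0.6011 out 238 398 0.6011
240 305 327 drift lat 0.6003 
260 304 327 drift lat 0.6 
280 305 327 drift lat 0.6003
```

```bash
python3 -m handwheel '[[[0,0.07,0.3],0,0],[[0,0.07,0.6],0,0],[[0,0.07,0.9],0,0],[[0,0.07,1],0,0],[[0,0.07,1],0,0],[[0,0.07,1],0,0],[[0,0.07,1],0,0],[[0,0.07,1],0,0]]'; for i in 1 2; do :; done; python3 -m handwheel '[[[0,0,0.1],0,0],[[0,0,0.1],0,0],[[0,0,0.1],0,0]]' | grep -E "eef|force"; python3 -m handwheel '[[[0,0,0.1],0,0],[[0,0,0.1],0,0],[[0,0,0.1],0,0]]'| grep -E "eef|force"; python3 -m handwheel '[[[0,0,0.1],0,0],[[0,0,0.1],0,0],[[0,0,0.1],0,0]]'| grep -E "eef|force"; python3 -m handwheel '[[[0,0,0.1],0,0],[[0,0,0.1],0,0],[[0,0,0.1],0,0]]'| grep -E "eef|force"
```

```text
time_s: 8.8
eef_pos: [0.6067, 0.0423, 0.0807]
tcp_rot: [0.735, 0.678, 0.0, 0.0]
wrist_force: [0.4, 0.6, -1.2]
opening: 0.112
grip_force: 60.0
eef_pos: [0.6066, 0.0423, 0.0795]
wrist_force: [-0.5, -0.7, -0.5]
grip_force: 60.0
eef_pos: [0.6065, 0.0423, 0.0784]
wrist_force: [-0.7, 0.1, -1.6]
grip_force: 60.0
eef_pos: [0.6066, 0.0423, 0.0774]
wrist_force: [0.0, 0.1, -1.3]
grip_force: 60.0
eef_pos: [0.6066, 0.0423, 0.0764]
wrist_force: [-0.2, -0.2, -1.8]
grip_force: 60.0
```

```bash
python3 -m handwheel '[[[0,0,0.1],0,0],[[0,0,0.2],0,0],[[0,0,0.2],0,0],[[0,0,0.2],0,0]]' | grep -E "eef|force: \["; python3 -m handwheel '[[[0,0,0.1],0,0],[[0,0,0.1],0,0]]'| grep -E "eef|force: \["; python3 -m handwheel '[[[0,0,0.1],0,0],[[0,0,0.1],0,0]]'| grep -E "eef|force: \["; python3 -m handwheel '[[[0,0,0.1],0,0],[[0,0,0.1],0,0]]'| grep -E "eef|force: \["
```

```text
eef_pos: [0.6065, 0.0423, 0.0744]
wrist_force: [-0.5, 0.0, -1.0]
eef_pos: [0.6065, 0.0423, 0.0733]
wrist_force: [0.5, -0.4, -1.3]
eef_pos: [0.6065, 0.0423, 0.0723]
wrist_force: [0.2, -0.9, -0.8]
eef_pos: [0.6065, 0.0423, 0.0713]
wrist_force: [0.5, -0.2, -1.6]
```

```bash
python3 -m handwheel '[[[0,0,0.1],0,0],[[0,0,0.1],0,0]]'| grep -E "eef|force: \["; python3 -m handwheel '[[[0,0,0.1],0,0],[[0,0,0.1],0,0]]'| grep -E "eef|force: \["; python3 -m handwheel '[[[0,0,0.05],0,0],[[0,0,0.05],0,0]]'| grep -E "eef|force: \["
```

```text
eef_pos: [0.6065, 0.0423, 0.0703]
wrist_force: [-0.1, -0.2, -1.0]
eef_pos: [0.6065, 0.0423, 0.0693]
wrist_force: [-1.0, 0.2, -1.2]
eef_pos: [0.6066, 0.0423, 0.0689]
wrist_force: [0.4, 0.2, 0.0]
```

```bash
python3 -c "
from h import *
go([.6065,.0423,.07],85.25);print(sense()['torque'])"
```

```text
t 11.13 tcp [0.6066 0.0423 0.0689] yaw 85.36 tilt [-1.e-04  1.e-04 -1.e+00] -> shift [ 0.   -0.01 -0.11] turn 0.002 F [0.4 0.2 0. ] op 0.107 grip 60.0
[-0.08008168  0.0788852  -0.03653918]
```

```bash
python3 -m handwheel '[[[0,0,0.05],0,0],[[0,0,0.05],0,0],[[0,0,0.05],0,0]]'| grep -E "eef|force: \["; python3 -m handwheel '[[[0,0,0.05],0,0],[[0,0,0.05],0,0],[[0,0,0.05],0,0]]'| grep -E "eef|force: \["
```

```text
eef_pos: [0.6066, 0.0423, 0.0685]
wrist_force: [0.6, -0.0, -1.7]
eef_pos: [0.6066, 0.0423, 0.0679]
wrist_force: [-0.4, 0.0, -1.1]
```

```bash
python3 -m handwheel '[[[0,0,0.1],0,0],[[0,0,0.1],0,0]]'| grep -E "eef|force: \["; python3 -m handwheel '[[[0,0,0.1],0,0],[[0,0,0.1],0,0]]'| grep -E "eef|force: \["
```

```text
eef_pos: [0.6067, 0.0423, 0.0669]
wrist_force: [0.8, 0.4, -1.2]
eef_pos: [0.6068, 0.0422, 0.0663]
wrist_force: [-0.0, -0.3, 1.7]
```

```bash
python3 -m handwheel '[[[0,0,0.05],0,0],[[0,0,0.05],0,0]]'| grep -E "eef|force: \["; python3 - <<'E'
from h import *
im=snapshot("side");cv2.imwrite("pics/s5.png",im)
cv2.imwrite("pics/s5c.png",cv2.resize(im[150:250,280:410],None,fx=6,fy=6,interpolation=cv2.INTER_CUBIC))
print(sense()["torque"])
E
```

```text
eef_pos: [0.6069, 0.0422, 0.066]
wrist_force: [-0.6, -1.4, 4.0]
[-0.10535725  0.176372    0.02260875]
```

View pics/s5c.png

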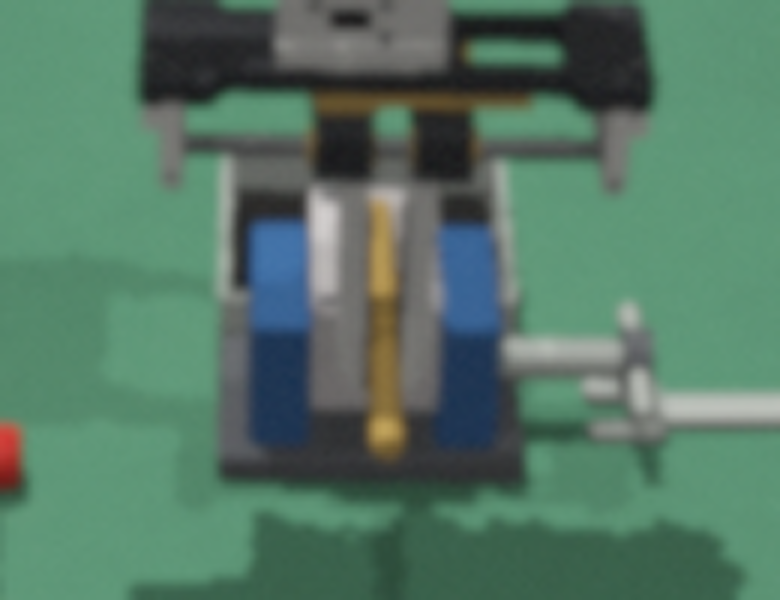

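The drift rests centred along the block's top, so the touch is confirmed at tcp z of about 0.0666. The bore axis is then at tcp z of about 0.0386. I back out and go down.

```bash
python3 -m handwheel '[[[0,0,-0.5],0,0],[[-1,0,-0.5],0,0],[[-4,0,-0.5],0,0],[[-7,0,-0.5],0,0],[[-7.6,0,-0.5],0,0],[[-7.6,0,0.5],0,0],[[-7.6,0,1.5],0,0],[[-7.6,0,2.5],0,0],[[-7.6,0,2.5],0,0],[[-7.6,0,2.5],0,0]]' >/dev/null; python3 -m handwheel '[[[0,0,0],0,0],[[0,0,0],0,0],[[0,0,0],0,0],[[0,0,0],0,0]]'>/dev/null;  python3 - <<'E'
from h import *
t=np.radians(85.25);n=np.array([np.sin(t),-np.cos(t)]);u=np.array([np.cos(t),np.sin(t)])
go([.6004*n[0]+.016*u[0],.6004*n[1]+.016*u[1],.0386],85.25)
c=get_calibration("wrist");im=snapshot("wrist");cv2.imwrite("pics/w6.png",im)
print("tcp lat",sense()["eef_pos"][:2]@n)
m=mask(im,(10,110,70),(30,255,255));b=mask(im,(100,100,60),(130,255,255))
print("tip row",np.where(m[:,316])[0].min())
for v in list(range(2,120,8))+[140,180,220,260]:
    x=np.where(m[v,250:380])[0]+250;y=np.where(b[v,180:450])[0]+180;l=y[y<290];r=y[y>340]
    if len(x):print(v,x.min(),x.max(),"drift lat",(plane(c,((x.min()+x.max()+1)/2,v),.057)[:2]@n).round(4))
    if len(l)and len(r):
        print("in",l.max()+1,r.min(),"out",l.min(),r.max()+1,((plane(c,(l.min(),v),.068)+plane(c,(r.max()+1,v),.068))[:2]@n/2).round(4))
E
```

```text
t 13.35 tcp [ 0.6008 -0.0333  0.0409] yaw 85.38 tilt [ 9.e-04 -0.e+00 -1.e+00] -> shift [-0.06 -0.11  0.23] turn 0.002 F [ 0.3  0.3 -1.3] op 0.114 grip 60.0
tcp lat 0.6014507415965479
tip row 120
in 244 382 out 189 438 0.6009
in 244 382 out 190 437 0.6009
in 245 383 out 190 437 0.6009
in 245 381 out 191 436 0.6009
in 246 381 out 192 435 0.6009
in 246 381 out 192 435 0.6009
in 246 380 out 193 434 0.6009
in 247 380 out 194 433 0.6009
in 247 381 out 195 431 0.6007
in 233 412 out 205 422 0.6009
140 303 329 drift lat 0.6022
180 304 328 drift lat 0.6022
220 304 328 drift lat 0.6022
260 304 328 drift lat 0.6023
```

View pics/w6.png

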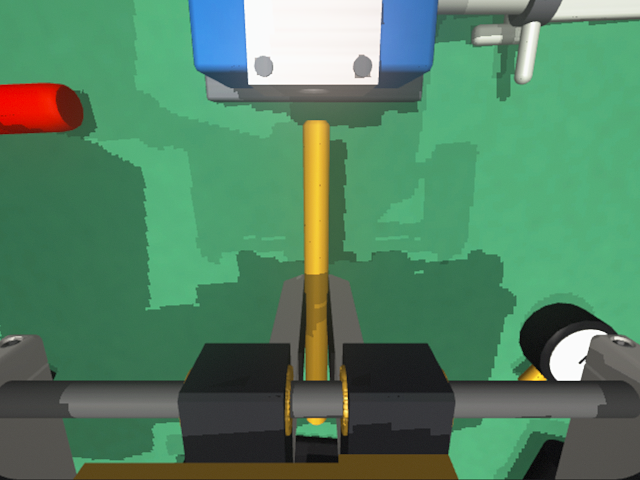

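The picture shows the tip at (316,120), just short of the body's end face with the hole near (314,91). The drift sits 1.3 mm too far toward +y of the tool, so I correct that and feed.

```bash
python3 -m handwheel '[[[0,-0.13,0.1],0.002,0],[[0,-0.13,0.23],0.002,0],[[0,-0.13,0.23],0.002,0],[[0,-0.13,0.23],0.002,0]]' | grep -E "eef|force: \["; python3 -m handwheel '[[[0.3,0,0],0,0],[[0.6,0,0],0,0],[[0.9,0,0],0,0],[[1.0,0,0],0,0],[[1.0,0,0],0,0],[[1.0,0,0],0,0]]'| grep -E "eef|force: \[";python3 -m handwheel '[[[0.1,0,0],0,0],[[0.2,0,0],0,0],[[0.3,0,0],0,0],[[0.3,0,0],0,0]]'| grep -E "eef|force: \["; python3 -m handwheel '[[[0.1,0,0],0,0],[[0.2,0,0],0,0],[[0.3,0,0],0,0],[[0.3,0,0],0,0]]'| grep -E "eef|force: \["
```

```text
eef_pos: [0.599, -0.0334, 0.0381]
wrist_force: [1.3, 0.5, -0.7]
eef_pos: [0.6, -0.0232, 0.0382]
wrist_force: [0.0, 0.2, -1.3]
eef_pos: [0.6003, -0.0203, 0.0382]
wrist_force: [0.1, -0.2, -1.5]
eef_pos: [0.6006, -0.0172, 0.0382]
wrist_force: [-0.2, -0.6, -0.8]
```

```bash
python3 -m handwheel '[[[0.2,0,0],0,0],[[0.4,0,0],0,0],[[0.6,0,0],0,0],[[0.8,0,0],0,0],[[0.8,0,0],0,0]]'| grep -E "eef|force: \["; python3 -m handwheel '[[[0.3,0,0],0,0],[[0.6,0,0],0,0],[[0.9,0,0],0,0],[[1.2,0,0],0,0],[[1.2,0,0],0,0]]'| grep -E "eef|force: \["; python3 -c "
from h import *
print(sense()['torque'])"
```

```text
eef_pos: [0.6012, -0.009, 0.0382]
wrist_force: [0.4, -0.2, -2.0]
eef_pos: [0.6022, 0.0032, 0.0382]
wrist_force: [0.5, -0.2, -1.2]
[0.01264077 0.05783891 0.02754754]
```

```bash
python3 -m handwheel '[[[0.4,0,0],0,0],[[0.8,0,0],0,0],[[1.2,0,0],0,0],[[1.6,0,0],0,0],[[2,0,0],0,0],[[2,0,0],0,0]]'| grep -E "eef|force: \["; python3 -m handwheel '[[[0.2,0,0],0,0],[[0.4,0,0],0,0],[[0.6,0,0],0,0],[[0.8,0,0],0,0],[[1,0,0],0,0],[[1,0,0],0,0]]'| grep -E "time|eef|force: \["; python3 -m handwheel '[[[0.2,0,0],0,0],[[0.4,0,0],0,0],[[0.6,0,0],0,0],[[0.8,0,0],0,0],[[1,0,0],0,0],[[1,0,0],0,0]]'| grep -E "time|eef|force: \["
```

```text
eef_pos: [0.6039, 0.0234, 0.0382]
wrist_force: [-0.1, -0.4, 0.5]
time_s: 16.73
eef_pos: [0.6046, 0.0311, 0.0382]
wrist_force: [-0.2, -4.6, -0.6]
time_s: 17.23
eef_pos: [0.6052, 0.0365, 0.0382]
wrist_force: [-1.4, -14.1, -0.6]
```

```bash
python3 -m handwheel '[[[0.2,0,0],0,0],[[0.4,0,0],0,0],[[0.6,0,0],0,0],[[0.8,0,0],0,0],[[1,0,0],0,0],[[1,0,0],0,0]]'| grep -E "eef|force"; python3 -m handwheel '[[[0.1,0,0],0,0],[[0.2,0,0],0,0],[[0.3,0,0],0,0],[[0.3,0,0],0,0],[[0.3,0,0],0,0]]'| grep -E "time|eef|force"; python3 - <<'E'
from h import *
im=snapshot("wrist");cv2.imwrite("pics/w7.png",im)
print(sense()["opening"])
E
```

```text
eef_pos: [0.6059, 0.0464, 0.0382]
wrist_force: [-0.5, -14.7, -0.3]
grip_force: 60.0
time_s: 18.15
eef_pos: [0.6062, 0.0488, 0.0382]
wrist_force: [-1.1, -17.2, 0.7]
grip_force: 60.0
0.11145032876218607
```

View pics/w7.png

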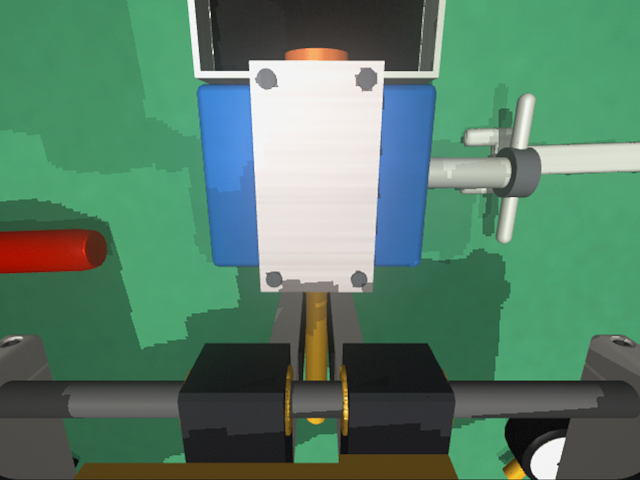

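The copper bushing now shows at the exit, at (316,54), and the drift hasn't slipped in the grip. I unload, release and regrip near the tail.

```bash
python3 -m handwheel '[[[-0.3,0,0],0,0],[[-0.6,0,0],0,0],[[-0.6,0,0],0,0],[[-0.6,0,0],0,40],[[-0.6,0,0],0,40],[[-0.6,0,0],0,40],[[-0.6,0,0],0,40],[[-0.6,0,0],0,40]]'| grep -E "eef|force|open"; python3 -m handwheel '[[[-1,0,0],0,40],[[-2.5,0,0],0,40],[[-4,0,0],0,40],[[-5,0,0],0,40],[[-5.3,0,0],0,40],[[-5.3,0,0],0,40],[[-5.3,0,0],0,40],[[-5.3,0,0],0,40]]'| grep -E "time|eef|force|open"; python3 - <<'E'
from h import *
c=get_calibration("wrist");im=snapshot("wrist");cv2.imwrite("pics/w8.png",im)
print(rods(im,30))
E
```

```text
eef_pos: [0.6061, 0.0499, 0.0382]
wrist_force: [-0.2, -0.5, -0.3]
opening: 0.394
grip_force: 0.0
time_s: 19.53
eef_pos: [0.6016, -0.0032, 0.0382]
wrist_force: [-0.5, -0.6, 0.1]
opening: 0.397
grip_force: 0.0
[(array([143., 466.], dtype=float32), array([526., 466.], dtype=float32), np.float32(24.0), np.float32(383.0)), (array([519. , 423.5], dtype=float32), array([542. , 423.5], dtype=float32), np.float32(11.0), np.float32(23.0)), (array([226.1592 , 435.15802], dtype=float32), array([231.23967, 365.72485], dtype=float32), np.float32(15.422192), np.float32(69.61879)), (array([400.8021 , 364.79498], dtype=float32), array([405.95004, 435.15002], dtype=float32), np.float32(15.6411295), np.float32(70.54313)), (array([315.99997, 167.99998], dtype=float32), array([315.99997, 341.99994], dtype=float32), np.float32(24.0), np.float32(173.99995))]
```

View pics/w8.png

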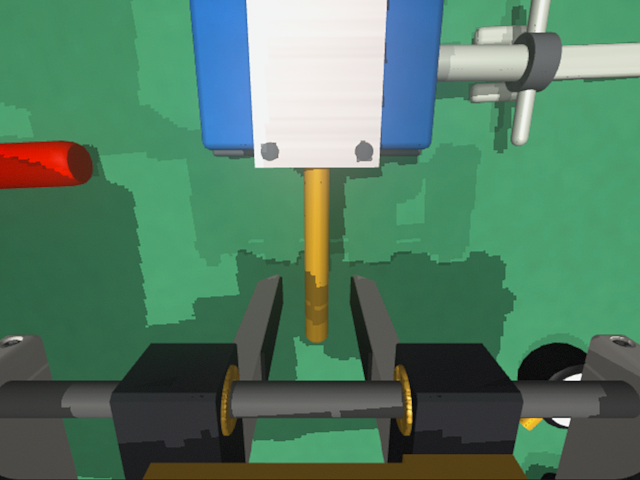

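The tail is at (316,342), about 17 mm behind the grasp point, as intended. I close, lift slightly to take up the sag, and push.

```bash
python3 -m handwheel '[[[0,0,0],0,0],[[0,0,0],0,0],[[0,0,0],0,0],[[0,0,0],0,0],[[0,0,0],0,0],[[0,0,0],0,0],[[0,0,0],0,0],[[0,0,0],0,0]]' 60| grep -E "eef|force|open"; python3 -m handwheel '[[[0,0,-0.1],0,0],[[0,0,-0.1],0,0],[[0,0,-0.1],0,0]]'| grep -E "time|eef|force: \["; python3 -m handwheel '[[[0,0,-0.1],0,0],[[0,0,-0.1],0,0],[[0,0,-0.1],0,0]]'| grep -E "time|eef|force: \["; python3 -c "
from h import *
print(sense()['torque'])"
```

```text
eef_pos: [0.6017, -0.0033, 0.0381]
wrist_force: [0.5, 0.0, -0.5]
opening: 0.11
grip_force: 60.0
time_s: 20.5
eef_pos: [0.6016, -0.0036, 0.0391]
wrist_force: [-0.3, 0.9, -0.4]
time_s: 20.75
eef_pos: [0.6016, -0.0035, 0.0401]
wrist_force: [-0.0, -0.1, -0.8]
[-0.13645341  0.09006211  0.00437583]
```

```bash
python3 -m handwheel '[[[0.2,0,0],0,0],[[0.4,0,0],0,0],[[0.6,0,0],0,0],[[0.8,0,0],0,0],[[1,0,0],0,0],[[1,0,0],0,0]]'| grep -E "eef|force: \["; python3 -m handwheel '[[[0.2,0,0],0,0],[[0.4,0,0],0,0],[[0.6,0,0],0,0],[[0.8,0,0],0,0],[[0.8,0,0],0,0]]'| grep -E "time|eef|force: \["; python3 -m handwheel '[[[0.2,0,0],0,0],[[0.4,0,0],0,0],[[0.6,0,0],0,0],[[0.8,0,0],0,0],[[0.8,0,0],0,0],[[0.8,0,0],0,0]]'| grep -E "time|eef|force: \["; python3 - <<'E'
from h import *
im=snapshot("scene");cv2.imwrite("pics/sc9.png",im)
print(sense()["opening"])
m=mask(im[170:260,310:420],(3,110,60),(18,255,255));print(m.sum()/255,np.argwhere(m).mean(0) if m.any() else 0)
E
```

```text
eef_pos: [0.6024, 0.0008, 0.0404]
wrist_force: [-1.2, -13.0, -1.0]
time_s: 21.67
eef_pos: [0.603, 0.0157, 0.0401]
wrist_force: [-0.5, -0.5, -2.1]
time_s: 22.17
eef_pos: [0.6038, 0.0227, 0.0402]
wrist_force: [-0.5, 0.6, -2.1]
0.10941048302571624
17.0 [63.23529412 28.35294118]
```

```bash
python3 -m handwheel '[[[0,0,0.1],0,0],[[0,0,0.1],0,0],[[0,0,0.1],0,40],[[0,0,0.1],0,40],[[0,0,0.1],0,40],[[0,0,0.1],0,40],[[0,0,0.1],0,40],[[0,0,0.1],0,40]]'| grep -E "eef|force|open"; python3 -m handwheel '[[[0,0,-1],0,40],[[0,0,-3],0,40],[[0,0,-6],0,40],[[0,0,-9],0,40],[[0,0,-12],0,40],[[0,0,-14],0,40],[[2,0,-14],0,40],[[4,0,-14],0,40],[[4,0,-14],0,40],[[4,0,-14],0,40]]'| grep -E "time|eef|force|open"; python3 - <<'E'
from h import *
c=get_calibration("wrist");im=snapshot("wrist");cv2.imwrite("pics/w9.png",im)
t=np.radians(85.25);u=np.array([np.cos(t),np.sin(t)]);n=np.array([u[1],-u[0]])
for r in rods(im,100):print([np.round(x,1).tolist() for x in r],[(plane(c,p,.056)[:2]@u).round(4) for p in r[:2]],[(plane(c,p,.056)[:2]@n).round(4) for p in r[:2]])
E
```

```text
eef_pos: [0.6039, 0.0224, 0.0393]
wrist_force: [0.8, -0.3, 0.5]
opening: 0.397
grip_force: 0.0
time_s: 23.72
eef_pos: [0.6071, 0.0628, 0.1799]
wrist_force: [0.1, 0.1, -1.0]
opening: 0.4
grip_force: 0.0
[[143.0, 460.0], [526.0, 460.0], 36.0, 383.0] [np.float64(-0.1514), np.float64(-0.1516)] [np.float64(0.4085), np.float64(0.834)]
[[401.0, 364.79998779296875], [406.1000061035156, 435.20001220703125], 16.0, 70.5999984741211] [np.float64(-0.0278), np.float64(-0.117)] [np.float64(0.6864), np.float64(0.6981)]
[[226.10000610351562, 435.1000061035156], [231.0, 364.79998779296875], 16.0, 70.5] [np.float64(-0.1169), np.float64(-0.0278)] [np.float64(0.5032), np.float64(0.5146)]
[[316.0, 233.0], [316.0, 293.0], 12.0, 60.0] [np.float64(0.1105), np.float64(0.0516)] [np.float64(0.6004), np.float64(0.6004)]
[[316.5, 83.0], [316.5, 117.0], 29.0, 34.0] [np.float64(0.2347), np.float64(0.2091)] [np.float64(0.6007), np.float64(0.6008)]
```

View pics/w9.png

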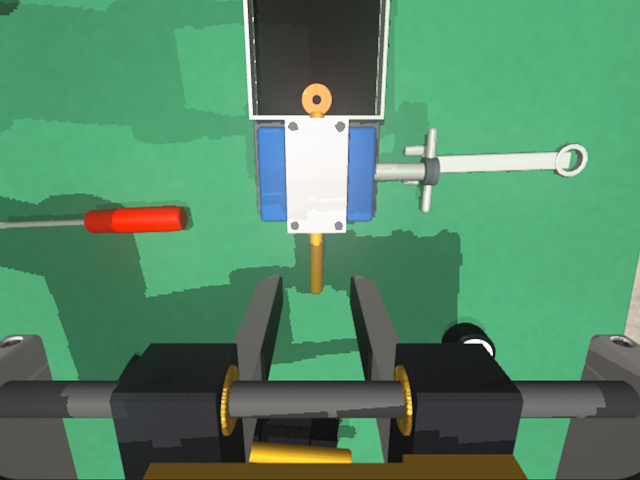

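The bushing stands in the tray at (316,99). The drift lies straight in the bore with about 60 mm of its 160 mm outside, and the gripper is clear, so I hand in.

```bash
python3 -c "
from workcell import *
print(close_job())"
```

```text
the job is handed in; nothing more can be done
None
```

The job is handed in at about 24 s. The bushing is in the catch tray and the thin drift lies in line in the bore, about 100 of its 160 mm inside. The gripper never touched the thick drift or the loose items; the hand-in returned no verdict.

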